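# Put the fluorescence torch on charge in its holster

### The job

Put the torch on charge: lift it off the bench, lower it handle-first through the ring of the charging holster, whose arm has been left swung a little to one side, and slide it down gently through the sprung clips until its head sits fully home on the ring. Let go and leave it standing straight in the holster; do not force it, and leave the dish, the tape and the jar where they are.

Things in the scene. Friction and masses are not known exactly. Their poses are not given: they have to be found in the camera images.
- torch: the torch: a black round handle 28 mm in diameter and 105 mm long with a bright metal head on top, 42 mm in diameter and 45 mm long (150 mm overall, about 0.2 kg, blue lens upwards). It starts upright on the bench, standing on its flat tail, and tips over easily; its head may be gripped hard. Origin: centre of the tail's underside; z runs along the torch from tail to lens.
- stand: the charging stand: a steel base plate 150 x 80 x 12 mm that does not move, with a 16 mm post (top 130 mm above the bench) and, on the post, a clamp arm that carries the black holster. Origin: on the bench, right under the ring's usual centre; x points from there to the post, whose axis is 90 mm away; z up.
- ring_foot (a point): the point on the bench right under the ring's usual centre (the stand's origin). The clamp arm is set on the post by hand and stands stiffly at an unknown angle, up to 0.22 rad either way: the real ring lies up to 20 mm from its usual place along the stand's +y or -y (an arc of 90 mm radius about the post). Feel or look for it.
- ring_usual (a point): the usual centre of the ring's rim, on which the head comes to rest, 150 mm above the bench (this height is true; only the side offset is unknown). Ring: black, axis vertical, outside diameter 45 mm, bore 31 mm, flared to 33 mm over its top 2 mm, 16 mm deep. Nothing stands higher than the rim. Rubber-mounted, sinks 1 mm per 10 N; it takes 30 N in all, clips included.
- clips_usual (a point): a point 50 mm below ring_usual. From 29 to 71 mm below the rim two sprung steel clips, flared at the top, stand 24 mm apart at either side (y) of the ring's axis; the 28 mm handle pushes them open. They drag on it with 3 to 6 N all the way and hold it wherever it is let go. With the head home the tail is 105 mm below the rim and presses a light spring contact (about 1 N) in the foot.
- dish: a clear closed Petri dish, 90 mm in diameter, 15 mm high. Origin: centre of its underside.
- tape: a roll of blue tape, 64 mm outside diameter, 19 mm high, lying flat. Origin: centre of its underside.
- jar: a small jar with a red cap, 50 mm in diameter, 85 mm high. Origin: centre of its underside.
Mind the look-alikes: they are no part of the job. Of the things that look like the stand, the largest one is meant.

How it is judged:
By the outcome, as a careful person would: the job done as asked, in the order asked, and still so for the second after the job is handed in, with the robot touching nothing.
It also fails if it takes over 72 s, if anything falls off the work surface, if the arm or the gripper's body presses on something with over 40 N, if the wrist force passes 120 N, or if a joint passes its speed limit or range.

### The arm

A 6-joint arm with a two-finger parallel gripper is mounted at the origin on the work surface. World frame = base frame: x ahead of the robot, y to its left, z up, the work surface at z = 0. Lengths are in m, angles in degrees, forces in N, time in s.
With the tool pointing down it reaches from about 0.25 to 0.725 m from the base axis. Payload 9.7 kg.
Tool frame: the origin (TCP) lies between the finger pads; the fingertips stand 19 mm ahead of it and the grasp point (between the pads) is the TCP; z points along the fingers, y is the line along which they close (so a half turn about z gives the same grasp; the last joint's range is limited). The gripper opens to 85 mm and grips with 20 to 120 N. Pads are 22 mm wide; open, the fingers measure 114 mm over their backs; the gripper's body (76 mm by 85 mm) begins 54 mm behind the grasp point. The pads swing forward as they close: fully open they stand 13 mm farther back than shut.
Start: joints at [74.083, 4.979, 10.078, 95.1, 0, 90], TCP at [0.151, 0.529, 0.25] pointing down, gripper open.
Joint ranges: [-179.16, 179.16], [-48.56, 103.87], [-65.8, 70.77], [-126.05, 130.52], [-82.76, 87.17], [-180, 180]. Speed limits (degrees/s): [127.2, 127.2, 147.25, 180, 180, 180].

### API

Orientations are given as [roll, pitch, yaw] about the fixed x, y, z axes, in that order (R = Rz(yaw) Ry(pitch) Rx(roll)).
In Python, from workcell import telemetry, camera, calibration, workorder gives the robot as it stands.
- The arm moves only by the tool play_rows, never from a script. Its argument "increments" is a list of rows, each a list of 3 entries, a list of its own where there are three numbers: the shift along the tool's x, y, z in mm, then the turn, a rotation vector about the tool's x, y, z in degrees, then the closure, from 0 (fully open) to 1 (shut). In form: [[[x, y, z], [ax, ay, az], jaw], ...]. A call has 1 to 20 rows; each row is the pose to reach, as a shift and turn from the pose commanded when the call began, along the tool's axes at that moment; what a row does not reach only later rows make up. A row lasts 1/10 s, in which the tool goes at most 50 mm and 8.59 degrees, less where a joint would pass 70% of its speed; a pose out of reach is approached as far as the arm can. A call with a gripper value outside its range is refused whole. The fingers move at their own pace and stop on an object; "grip_force" is the grip in N (left out, the last holds). Time passes only in rows, so rows that repeat a pose let the fingers close. It gives the time, the measured TCP pose, the force, the opening and the grip force at its end, in the units of the state.
- telemetry.get_obs(): the state, without advancing time (a new reading comes with each control period).
- camera(name): name is "scene" or "top" or "wrist"; returns (picture, depth): 480x640x3 uint8, red, green, blue; 480x640 float32, m along the optical axis (not along the pixel's ray), 0 where there is no reading.
- calibration(name): a dict with "vertical_fov" (degrees; the focal length in pixels is half the picture's height over the tangent of half this angle, whatever the lens; pixels are square), "cx", "cy" (the principal point, pixels), "rvec" (rotation vector, rad) and "tvec" (3), from world to camera coordinates, as OpenCV has them; the wrist camera has in their place "hand_eye" (4x4, takes a point from camera to tool coordinates, whose origin is the TCP and whose axes are the flange's). Camera axes: x right, y down, z forward; pixel columns grow to the right and rows downward; lengths in m; the calibration is good to about 2 mm. A picture is of the moment at which its call begins: read the wrist's pose just before it. calibration takes no time and is no camera call.
- workorder.job_done(): hands the job in; it is judged then, once.
The state is a dict: "time": time; "q": joint angles; "qd": joint speeds; "joint_efforts": joint torques, N m; "ee_pos": TCP position; "tcp_rot": TCP orientation; "wrist_force": force on the tool from outside, world axes, zero at the start; "torque": the same for the moment, N m; "opening": finger opening in m; "grasp_force": force on a finger pad.
Only numpy, scipy, OpenCV 4.12 (cv2) and the standard library are available. Lean on these libraries where they do the work, as an engineer would, in place of code of your own. Each camera call takes 0.05 s, during which the arm holds its last target. There are 200 camera calls.

## Working session

There is one attempt and no reset: what is moved stays moved. The work goes in short steps, Python scripts to look and compute and a tool call to move; the robot and the scene stay as the last step left them, time stands still between calls to the robot, and variables do not carry over. Pictures are saved under pics/ and viewed, at most 10 in all, crops included, and the job is handed in when it is done.

Besides the shell and the picture viewer there is one more tool, called after "Emit:" as name(argument=value, ...), one argument or row to a line, values as JSON. play_rows: Moves the arm, as the interface text tells. Its arguments: {"type":"object","properties":{"increments":{"type":"array"},"grip_force":{"type":"number"}},"required":["increments"]}

```bash
mkdir -p pics; cat > h.py <<'E'
import numpy as np, cv2
from workcell import telemetry, camera, calibration, workorder
from scipy.spatial.transform import Rotation as R
def cloud(name):
    o=telemetry.get_obs(); im,d=camera(name); c=calibration(name)
    f=240/np.tan(np.radians(c["vertical_fov"])/2)
    v,u=np.mgrid[0:480,0:640]
    P=np.stack([(u-c["cx"])/f*d,(v-c["cy"])/f*d,d],-1)
    if "hand_eye" in c:
        H=np.array(c["hand_eye"]); P=P@H[:3,:3].T+H[:3,3]
        W=P@R.from_euler('xyz',o["tcp_rot"],degrees=True).as_matrix().T+o["ee_pos"]
    else:
        M=cv2.Rodrigues(np.array(c["rvec"],float))[0]; W=(P-np.ravel(c["tvec"]))@M
    W[d==0]=np.nan
    return im,W,d
def save(n,im): cv2.imwrite("pics/"+n,im[:,:,::-1])
E
python3 - <<'E'
from h import *
o=telemetry.get_obs(); print(o)
for n in("top","scene"):
    im,W,d=cloud(n); save(n+".png",im); np.save(n+".npy",W); print({k:v for k,v in calibration(n).items()})
E
```

```text
{'time': 0.0, 'q': array([7.40849078e+01, 5.00981496e+00, 1.00315313e+01, 9.50993521e+01,
       1.56927254e-03, 9.00020302e+01]), 'qd': array([ 0.04902175,  0.06126904, -0.00698226,  0.05817473, -0.02749789,
        0.00556956]), 'joint_efforts': array([-1.34574457e-03, -5.20390177e+01,  4.64798355e+01,  1.63120916e-02,
       -1.97521663e-04, -1.11358338e-05]), 'ee_pos': array([0.15074916, 0.52870704, 0.24956921]), 'tcp_rot': array([-1.79922364e+02, -1.56652023e-03,  1.64082875e+02]), 'wrist_force': array([ 0.18633762, -0.76020842, -0.23113724]), 'torque': array([ 0.00242137, -0.02101292, -0.04113089]), 'grasp_force': 0.0, 'opening': 0.08517386277426861}
{'vertical_fov': 56.28928333075393, 'cx': 318.79704340844484, 'cy': 237.5675787175029, 'rvec': array([ 2.1747628 , -2.19769885,  0.11910878]), 'tvec': array([-6.67507760e-04,  5.77853500e-01,  8.24386032e-01])}
{'vertical_fov': 52.38742219704269, 'cx': 324.24292268808676, 'cy': 236.96937742444695, 'rvec': array([ 0.80884363,  2.46330995, -1.20924978]), 'tvec': array([ 0.45452626, -0.10777629,  1.20671351])}
```

View pics/top.png

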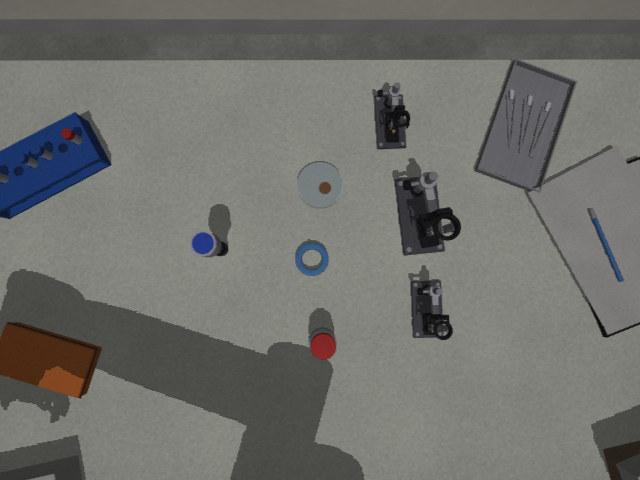

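View pics/scene.png

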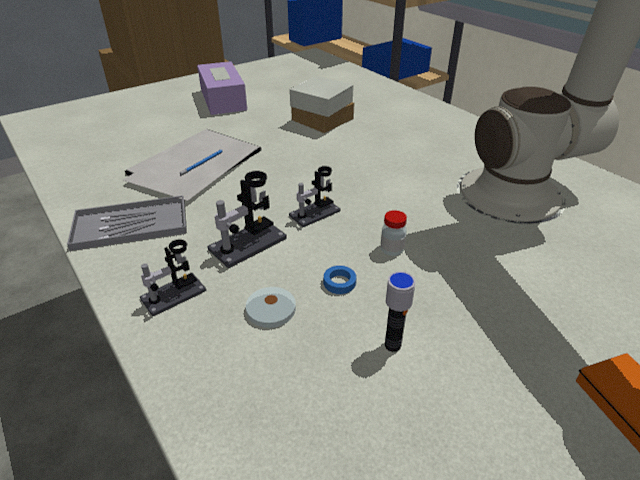

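The top view shows the torch's lens at (204,244). The large stand has its ring near (446,224) and its post near (429,180). The dish, tape and jar lie between the torch and the stand.

```bash
python3 - <<'E'
from h import *
W=np.load("top.npy"); im=cv2.imread("pics/top.png")[:,:,::-1].astype(int)
def rep(n,m): print(n,m.sum(),np.round(np.nanmean(W[m],0),4),np.round(np.nanmin(W[m],0),4),np.round(np.nanmax(W[m],0),4))
v,u=np.mgrid[0:480,0:640]
def box(a,b,c,d): return (u>=a)&(u<=b)&(v>=c)&(v<=d)
z=W[...,2]
rep("torch top",box(180,240,220,270)&(z>.14))
B=box(385,475,160,265)
rep("rim",B&(z>.143))
m=B&(z>.143);p=W[m][:,:2].astype(np.float32);print(cv2.minEnclosingCircle(p))
m=box(415,445,160,195)&(z>.122)&(z<.14);rep("post",m)
m=B&(z>.008)&(z<.016);r=cv2.minAreaRect(W[m][:,:2].astype(np.float32));print("base",r,cv2.boxPoints(r))
for n,b in (("dish",(290,350,155,215)),("tape",(290,335,235,280)),("jar",(300,345,325,365))): rep(n,box(*b)&(z>.009))
E
```

```text
torch top 554 [0.5599 0.1824 0.1498] [0.5406 0.1622 0.14  ] [0.5808 0.2033 0.1535]
rim 416 [ 0.5879 -0.2117  0.1496] [ 0.5611 -0.2353  0.1432] [ 0.6156 -0.1904  0.1548]
((0.5886633992195129, -0.21197891235351562), 0.02767757885158062)
post 78 [ 0.6712 -0.1972  0.1299] [ 0.6643 -0.2057  0.1224] [ 0.6802 -0.1899  0.1337]
base ((0.6223189830780029, -0.2024010717868805), (0.15015237033367157, 0.08027388155460358), 5.333304405212402) [[ 0.5438371  -0.16941617]
 [ 0.5512985  -0.24934255]
 [ 0.7008009  -0.23538597]
 [ 0.69333947 -0.1554596 ]]
dish 1678 [ 0.6819 -0.0094  0.0153] [ 0.6377 -0.0534  0.0093] [0.7269 0.0342 0.0211]
tape 531 [0.5381 0.008  0.0192] [ 0.5073 -0.0222  0.0103] [0.5682 0.0389 0.0236]
jar 717 [ 0.3891 -0.009   0.0761] [ 0.3625 -0.0338  0.011 ] [0.4098 0.0155 0.0894]
```

```bash
cat >> h.py <<'E'
def shift(target):
    o=telemetry.get_obs(); T=R.from_euler('xyz',o["tcp_rot"],degrees=True)
    return np.round(T.inv().apply(np.array(target)-o["ee_pos"])*1000,1)
E
python3 -c "
from h import *
print(shift([.56,.1824,.27]))"
```

```text
[-488.5 -220.9  -20.1]
```

Emit:
play_rows(
  increments=[
    [[-12,-5,-5],[0,0,0],0],
    [[-37,-17,-10],[0,0,0],0],
    [[-73,-33,-20],[0,0,0],0],
    [[-110,-50,-20],[0,0,0],0],
    [[-147,-66,-20],[0,0,0],0],
    [[-183,-83,-20],[0,0,0],0],
    [[-220,-99,-20],[0,0,0],0],
    [[-256,-116,-20],[0,0,0],0],
    [[-293,-132,-20],[0,0,0],0],
    [[-330,-149,-20],[0,0,0],0],
    [[-366,-166,-20],[0,0,0],0],
    [[-403,-182,-20],[0,0,0],0],
    [[-440,-199,-20],[0,0,0],0],
    [[-465,-210,-20],[0,0,0],0],
    [[-480,-217,-20],[0,0,0],0],
    [[-487,-220,-20],[0,0,0],0],
    [[-488.5,-221,-20],[0,0,0],0],
    [[-488.5,-221,-20],[0,0,0],0],
    [[-488.5,-221,-20],[0,0,0],0],
  ],
)

```text
time: 2.0
ee_pos: [0.5593, 0.1832, 0.2706]
tcp_rot: [180.0, 0.0, 164.2]
wrist_force: [0.9, -0.3, -0.2]
opening: 0.0854
grasp_force: 0.0
```

```bash
python3 - <<'E'
from h import *
o=telemetry.get_obs();print(o["q"],o["ee_pos"],o["tcp_rot"])
im,W,d=cloud("wrist"); save("w1.png",im)
m=(W[...,2]>.135)&(W[...,2]<.165); p=W[m]
print(m.sum(),p.mean(0),p.min(0),p.max(0),cv2.minEnclosingCircle(p[:,:2].astype(np.float32)))
print(calibration("wrist"))
E
```

```text
[1.81352850e+01 1.09548760e+01 1.90138591e+01 9.80431238e+01
 1.03866996e-02 3.39791275e+01] [0.55931081 0.18324301 0.27061994] [1.79982523e+02 7.34612500e-03 1.64156158e+02]
2438 [0.55847488 0.18435454 0.14946787] [0.53940018 0.16323348 0.13508908] [0.58139978 0.20445722 0.15297287] ((0.5604328513145447, 0.183736190199852), 0.02124115638434887)
{'vertical_fov': 70.24306360034227, 'cx': 315.62122432055907, 'cy': 240.89397462624763, 'hand_eye': array([[ 1.04291980e-03, -9.48114363e-01, -3.17927769e-01,
         8.20030461e-02],
       [ 9.99998911e-01,  1.32077633e-03, -6.58414791e-04,
        -1.81795951e-04],
       [ 1.04416399e-03, -3.17926737e-01,  9.48114708e-01,
        -1.23835173e-01],
       [ 0.00000000e+00,  0.00000000e+00,  0.00000000e+00,
         1.00000000e+00]])}
```

View pics/w1.png

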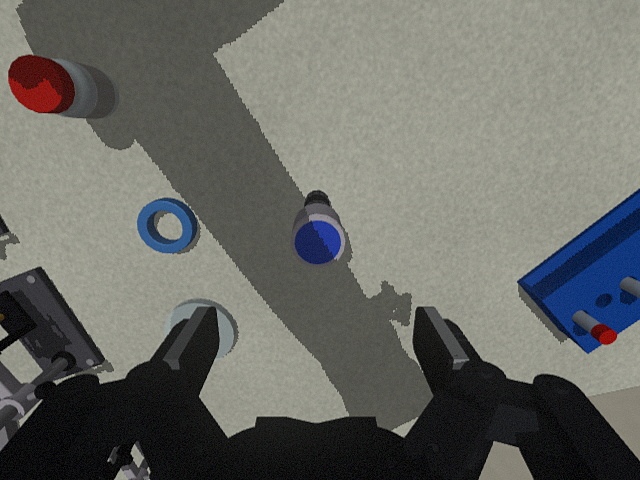

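The torch's lens is centred near (319,240) in the wrist view, 1 mm from the point below the tool centre. I'm going straight down.

Emit:
play_rows(
  increments=[
    [[-0.7,0.6,10],[0,0,0],0],
    [[-0.7,0.6,25],[0,0,0],0],
    [[-0.7,0.6,45],[0,0,0],0],
    [[-0.7,0.6,65],[0,0,0],0],
    [[-0.7,0.6,85],[0,0,0],0],
    [[-0.7,0.6,105],[0,0,0],0],
    [[-0.7,0.6,120],[0,0,0],0],
    [[-0.7,0.6,132],[0,0,0],0],
    [[-0.7,0.6,138],[0,0,0],0],
    [[-0.7,0.6,140],[0,0,0],0],
    [[-0.7,0.6,140],[0,0,0],0],
    [[-0.7,0.6,140],[0,0,0],0.2],
    [[-0.7,0.6,140],[0,0,0],0.3],
    [[-0.7,0.6,140],[0,0,0],0.4],
    [[-0.7,0.6,140],[0,0,0],0.5],
    [[-0.7,0.6,140],[0,0,0],0.6],
    [[-0.7,0.6,140],[0,0,0],0.7],
    [[-0.7,0.6,140],[0,0,0],0.7],
    [[-0.7,0.6,140],[0,0,0],0.7],
    [[-0.7,0.6,140],[0,0,0],0.7],
  ],
  grip_force=60,
)

```text
time: 4.05
ee_pos: [0.5611, 0.183, 0.1308]
tcp_rot: [180.0, 0.0, 164.1]
wrist_force: [-0.3, 1.8, 6.4]
opening: 0.0411
grasp_force: 60.5
```

Emit:
play_rows(
  increments=[
    [[0,0,-2],[0,0,0],0.7],
    [[0,0,-8],[0,0,0],0.7],
    [[0,0,-20],[0,0,0],0.7],
    [[0,0,-40],[0,0,0],0.7],
    [[0,0,-65],[0,0,0],0.7],
    [[0,0,-90],[0,0,0],0.7],
    [[-3,-7,-115],[0,0,0],0.7],
    [[-9,-20,-140],[0,0,0],0.7],
    [[-18,-40,-165],[0,0,0],0.7],
    [[-29,-65,-185],[0,0,0],0.7],
    [[-40,-92,-195],[0,0,0],0.7],
    [[-53,-122,-200],[0,0,0],0.7],
    [[-66,-152,-200],[0,0,0],0.7],
    [[-79,-182,-200],[0,0,0],0.7],
    [[-92,-212,-200],[0,0,0],0.7],
    [[-104,-239,-200],[0,0,0],0.7],
    [[-112,-258,-200],[0,0,0],0.7],
    [[-117,-269,-200],[0,0,0],0.7],
    [[-118,-271,-200],[0,0,0],0.7],
    [[-118,-271,-200],[0,0,0],0.7],
  ],
)

```text
time: 6.05
ee_pos: [0.6, -0.1099, 0.3305]
tcp_rot: [180.0, -0.0, 164.1]
wrist_force: [0.0, 0.5, -1.3]
opening: 0.0407
grasp_force: 60.8
```

```bash
python3 - <<'E'
from h import *
o=telemetry.get_obs();print(o["q"],o["ee_pos"],o["tcp_rot"])
im,W,d=cloud("wrist"); save("w2.png",im); np.save("w2.npy",W)
im,W,d=cloud("top"); save("t2.png",im); np.save("t2.npy",W)
E
```

```text
[-1.03824143e+01  1.68220737e+01  3.29308616e+01  1.06113048e+02
  1.29910824e-02  5.54428762e+00] [ 0.59998434 -0.10986607  0.330453  ] [ 1.79987481e+02 -5.49572035e-03  1.64073298e+02]
```

View pics/w2.png

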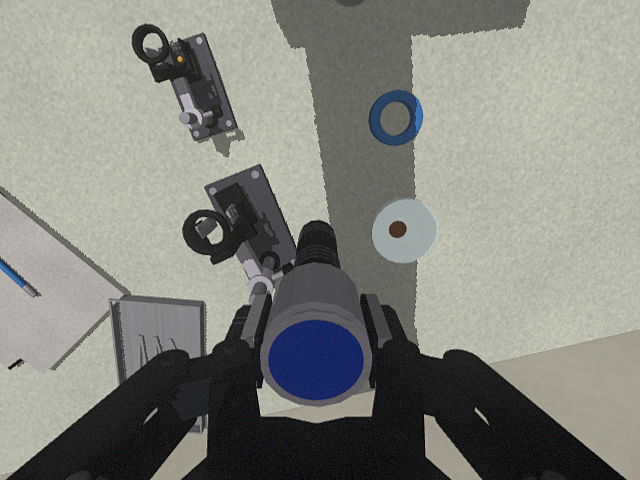

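The wrist view shows the big stand's ring at about (206,232), unobstructed, with the torch held upright between the fingers. I'll fit the ring circle and check the torch's axis.

```bash
python3 - <<'E'
from h import *
from scipy.optimize import least_squares
v,u=np.mgrid[0:480,0:640]
W=np.load("w2.npy"); z=W[...,2]
m=(np.hypot(u-206,v-232)<36)&(z>.142)&(z<.158)
p=W[m]; print(m.sum(),p.mean(0),np.median(p[:,2]))
# inner & outer radius via contour of mask -> 3D
mm=(m*255).astype(np.uint8); cs,h=cv2.findContours(mm,cv2.RETR_CCOMP,cv2.CHAIN_APPROX_NONE)
for c,hh in zip(cs,h[0]):
    if len(c)<40: continue
    q=np.array([W[y,x,:2] for x,y in c[:,0]]); q=q[np.isfinite(q).all(1)]
    f=least_squares(lambda a:np.hypot(q[:,0]-a[0],q[:,1]-a[1])-a[2],[.585,-.212,.02],loss='soft_l1',f_scale=.001)
    print(hh[3],len(q),f.x)
# two-circle fit: rim annulus 15.5..22.5
f=least_squares(lambda a:np.maximum(0,np.hypot(*(p[:,:2]-a[:2]).T)-.0225)+np.maximum(0,.0165-np.hypot(*(p[:,:2]-a[:2]).T)),[.585,-.212],loss='soft_l1',f_scale=.001);print("annulus",f.x)
# torch handle from wrist cam
o=[.6,-.1099]
for n in("w2","t2"):
    W=np.load(n+".npy");r=np.hypot(W[...,0]-o[0],W[...,1]-o[1])
    for a,b in((.2,.22),(.22,.25),(.25,.29),(.31,.34),(.345,.36)):
        m=(r<.035)&(W[...,2]>a)&(W[...,2]<b)
        if m.sum()>20:
            q=W[m];print(n,a,b,m.sum(),q.mean(0),q.min(0)[:2],q.max(0)[:2])
W=np.load("top.npy");z=W[...,2];m=(u>415)&(u<445)&(v>160)&(v<195)&(z>.125)&(z<.134);print(cv2.minEnclosingCircle(W[m][:,:2].astype(np.float32)))
E
```

```text
1256 [ 0.58763486 -0.21162732  0.14889892] 0.14945426740869605
-1 165 [ 0.58473698 -0.2119581   0.02267922]
0 88 [ 0.58305357 -0.2119162   0.0157868 ]
annulus [ 0.58548327 -0.21098642]
w2 0.2 0.22 222 [ 0.58824744 -0.10585096  0.2115308 ] [ 0.58481154 -0.12146964] [ 0.59961377 -0.09495269]
w2 0.22 0.25 512 [ 0.58846936 -0.10631094  0.23568157] [ 0.58467555 -0.12211176] [ 0.6025852  -0.09506195]
w2 0.25 0.29 878 [ 0.58799385 -0.10612394  0.26979137] [ 0.58471161 -0.12172641] [ 0.60087086 -0.09522223]
w2 0.31 0.34 4409 [ 0.58587544 -0.10598774  0.32783279] [ 0.57795677 -0.14086916] [ 0.60296639 -0.07532787]
w2 0.345 0.36 10606 [ 0.59700409 -0.10923444  0.35042958] [ 0.57805228 -0.14053344] [ 0.62049216 -0.07506517]
t2 0.2 0.22 44 [ 0.59216158 -0.10047765  0.21064756] [ 0.58487279 -0.11354976] [ 0.60912453 -0.09510985]
t2 0.22 0.25 91 [ 0.59271774 -0.10044664  0.23447324] [ 0.58472353 -0.11572759] [ 0.60703837 -0.095109  ]
t2 0.25 0.29 63 [ 0.59151933 -0.09994191  0.26278805] [ 0.58470964 -0.11109415] [ 0.60420034 -0.09523462]
t2 0.31 0.34 181 [ 0.58793932 -0.09426243  0.32604565] [ 0.57809933 -0.12056645] [ 0.60570706 -0.0756368 ]
t2 0.345 0.36 143 [ 0.58630775 -0.09973282  0.35051289] [ 0.57849912 -0.11615599] [ 0.60181903 -0.07504655]
((0.6720730662345886, -0.19789746403694153), 0.008252845145761967)
```

Emit:
play_rows(
  increments=[
    [[-1,-5,0],[0,0,0],0.7],
    [[-2,-15,0],[0,0,0],0.7],
    [[-4,-30,0],[0,0,0],0.7],
    [[-6,-45,0],[0,0,0],0.7],
    [[-8,-60,0],[0,0,0],0.7],
    [[-10,-75,5],[0,0,0],0.7],
    [[-12,-90,10],[0,0,0],0.7],
    [[-13,-98,18],[0,0,0],0.7],
    [[-14,-102,25],[0,0,0],0.7],
    [[-14,-102.9,29],[0,0,0],0.7],
    [[-14,-102.9,30],[0,0,0],0.7],
    [[-14,-102.9,30],[0,0,0],0.7],
    [[-14,-102.9,30],[0,0,0],0.7],
  ],
)

```text
time: 7.45
ee_pos: [0.5854, -0.2125, 0.3007]
tcp_rot: [-180.0, 0.0, 164.1]
wrist_force: [-0.1, 0.8, -2.5]
opening: 0.041
grasp_force: 60.8
```

```bash
python3 - <<'E'
from h import *
from scipy.optimize import least_squares
o=telemetry.get_obs();print(o["ee_pos"],o["tcp_rot"])
ims=[]
for n,c in(("wrist",None),("scene",(258,190)),("top",(446,226))):
    im,W,d=cloud(n); np.save("x_"+n+".npy",W)
    if n=="wrist":
        ims.append(im[150:390,220:460])
    else: x,y=c; ims.append(im[y-60:y+60,x-60:x+60])
    z=W[...,2]; r=np.hypot(W[...,0]-.585,W[...,1]+.212)
    for lab,a,b,R0 in(("ring",.143,.156,.0225),("handle",.18,.26,.014)):
        m=(r<.03 if lab=="ring" else r<.018)&(z>a)&(z<b); q=W[m]
        if len(q)<15: continue
        if lab=="ring":
            g=lambda s:np.maximum(0,np.hypot(*(q[:,:2]-s).T)-.0225)+np.maximum(0,.0158-np.hypot(*(q[:,:2]-s).T))
        else: g=lambda s:np.hypot(*(q[:,:2]-s).T)-R0
        print(n,lab,len(q),least_squares(g,[.585,-.212],loss='soft_l1',f_scale=.001).x)
save("x.png",np.hstack([cv2.resize(i,(266,266)) for i in ims]))
E
```

```text
[ 0.58538623 -0.21247986  0.30071891] [-1.79999917e+02  3.52940451e-02  1.64123758e+02]
wrist ring 835 [ 0.5845565  -0.21203755]
wrist handle 1524 [ 0.58481545 -0.212109  ]
scene ring 251 [ 0.58530029 -0.20985279]
scene handle 566 [ 0.58120119 -0.21207131]
top ring 300 [ 0.58649219 -0.21224271]
top handle 295 [ 0.58469478 -0.21272325]
```

View pics/x.png

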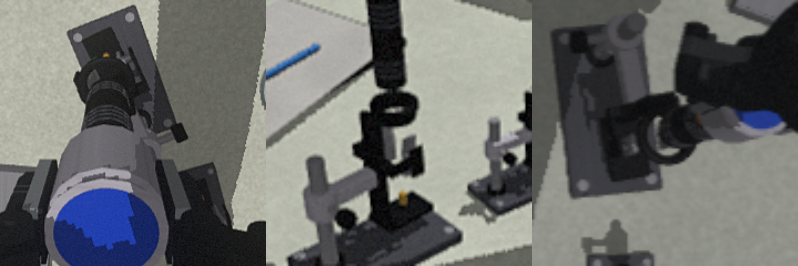

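The tail hangs over the ring in all three views. The wrist fit puts the two within about 0.5 mm of each other. I'm lowering in small steps and checking the force.

Emit:
play_rows(
  increments=[
    [[0,0,4],[0,0,0],0.7],
    [[0,0,10],[0,0,0],0.7],
    [[0,0,15],[0,0,0],0.7],
    [[0,0,18],[0,0,0],0.7],
    [[0,0,20],[0,0,0],0.7],
    [[0,0,21],[0,0,0],0.7],
    [[0,0,21.5],[0,0,0],0.7],
    [[0,0,21.5],[0,0,0],0.7],
    [[0,0,21.5],[0,0,0],0.7],
  ],
)

```text
time: 8.5
ee_pos: [0.5853, -0.213, 0.279]
tcp_rot: [-180.0, 0.0, 164.1]
wrist_force: [0.2, -0.3, -1.3]
opening: 0.0408
grasp_force: 60.8
```

Emit:
play_rows(
  increments=[
    [[0,0,0.5],[0,0,0],0.7],
    [[0,0,1],[0,0,0],0.7],
    [[0,0,1.5],[0,0,0],0.7],
    [[0,0,1.5],[0,0,0],0.7],
    [[0,0,1.5],[0,0,0],0.7],
  ],
)

```text
time: 9.0
ee_pos: [0.5852, -0.213, 0.2773]
tcp_rot: [-180.0, -0.0, 164.1]
wrist_force: [0.4, 0.9, -2.2]
opening: 0.0408
grasp_force: 60.8
```

Emit:
play_rows(
  increments=[
    [[0,0,0.7],[0,0,0],0.7],
    [[0,0,1.4],[0,0,0],0.7],
    [[0,0,2],[0,0,0],0.7],
    [[0,0,2],[0,0,0],0.7],
    [[0,0,2],[0,0,0],0.7],
  ],
)

```text
time: 9.5
ee_pos: [0.5852, -0.213, 0.2753]
tcp_rot: [180.0, -0.0, 164.1]
wrist_force: [-0.4, 0.5, -2.0]
opening: 0.0407
grasp_force: 60.8
```

Emit:
play_rows(
  increments=[
    [[0,0,1],[0,0,0],0.7],
    [[0,0,2.5],[0,0,0],0.7],
    [[0,0,4],[0,0,0],0.7],
    [[0,0,5.5],[0,0,0],0.7],
    [[0,0,7],[0,0,0],0.7],
    [[0,0,8.5],[0,0,0],0.7],
    [[0,0,10],[0,0,0],0.7],
    [[0,0,11.5],[0,0,0],0.7],
    [[0,0,13],[0,0,0],0.7],
    [[0,0,14.5],[0,0,0],0.7],
    [[0,0,16],[0,0,0],0.7],
    [[0,0,17],[0,0,0],0.7],
    [[0,0,18],[0,0,0],0.7],
    [[0,0,18],[0,0,0],0.7],
    [[0,0,18],[0,0,0],0.7],
  ],
)

```text
time: 11.0
ee_pos: [0.5852, -0.213, 0.2573]
tcp_rot: [180.0, 0.0, 164.1]
wrist_force: [0.6, 0.6, -2.6]
opening: 0.0408
grasp_force: 60.8
```

```bash
python3 - <<'E'
from h import *
im,W,d=cloud("scene"); im2=cloud("top")[0]
save("y.png",np.hstack([cv2.resize(im[100:260,190:330],(350,400)),cv2.resize(im2[160:290,380:510],(400,400))]))
E
```

```text
(no output)
```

View pics/y.png

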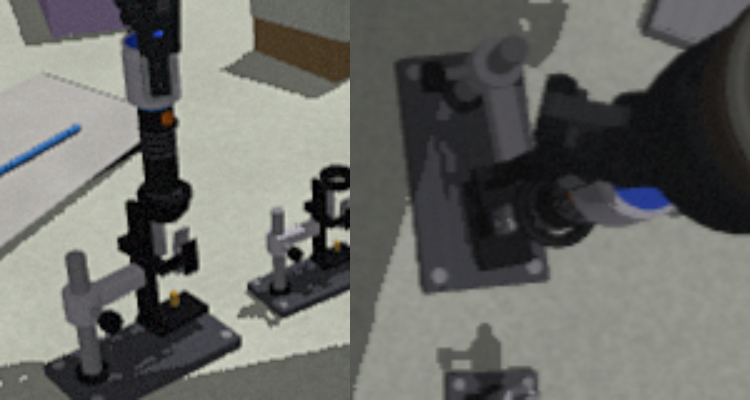

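The handle is inside the ring, seen at about (165,195) in the left crop, and there is no contact force. Next I'm going into the clips slowly.

Emit:
play_rows(
  increments=[
    [[0,0,1],[0,0,0],0.7],
    [[0,0,2],[0,0,0],0.7],
    [[0,0,3],[0,0,0],0.7],
    [[0,0,4],[0,0,0],0.7],
    [[0,0,5],[0,0,0],0.7],
    [[0,0,6],[0,0,0],0.7],
    [[0,0,7],[0,0,0],0.7],
    [[0,0,8],[0,0,0],0.7],
    [[0,0,9],[0,0,0],0.7],
    [[0,0,9],[0,0,0],0.7],
  ],
)

```text
time: 12.1
ee_pos: [0.5852, -0.213, 0.2481]
tcp_rot: [180.0, -0.0, 164.1]
wrist_force: [0.4, 0.3, -1.2]
opening: 0.0408
grasp_force: 60.8
```

Emit:
play_rows(
  increments=[
    [[0,0,1],[0,0,0],0.7],
    [[0,0,2],[0,0,0],0.7],
    [[0,0,3],[0,0,0],0.7],
    [[0,0,4],[0,0,0],0.7],
    [[0,0,5],[0,0,0],0.7],
    [[0,0,6],[0,0,0],0.7],
    [[0,0,7],[0,0,0],0.7],
    [[0,0,8],[0,0,0],0.7],
  ],
)

```text
time: 12.9
ee_pos: [0.5852, -0.213, 0.2402]
tcp_rot: [-180.0, 0.0, 164.1]
wrist_force: [0.4, 0.0, -1.5]
opening: 0.0407
grasp_force: 60.8
```

Emit:
play_rows(
  increments=[
    [[0,0,1],[0,0,0],0.7],
    [[0,0,2],[0,0,0],0.7],
    [[0,0,3],[0,0,0],0.7],
    [[0,0,4],[0,0,0],0.7],
    [[0,0,5],[0,0,0],0.7],
    [[0,0,6],[0,0,0],0.7],
    [[0,0,7],[0,0,0],0.7],
    [[0,0,8],[0,0,0],0.7],
  ],
)

```text
time: 13.7
ee_pos: [0.5853, -0.213, 0.2324]
tcp_rot: [-180.0, 0.0, 164.1]
wrist_force: [0.2, 0.1, 2.0]
opening: 0.0411
grasp_force: 60.8
```

Emit:
play_rows(
  increments=[
    [[0,0,1],[0,0,0],0.7],
    [[0,0,2],[0,0,0],0.7],
    [[0,0,3],[0,0,0],0.7],
    [[0,0,4],[0,0,0],0.7],
    [[0,0,5],[0,0,0],0.7],
    [[0,0,6],[0,0,0],0.7],
    [[0,0,7],[0,0,0],0.7],
    [[0,0,8],[0,0,0],0.7],
    [[0,0,9],[0,0,0],0.7],
    [[0,0,10],[0,0,0],0.7],
  ],
)

```text
time: 14.7
ee_pos: [0.5852, -0.213, 0.2222]
tcp_rot: [180.0, -0.0, 164.1]
wrist_force: [0.6, -0.2, 2.0]
opening: 0.041
grasp_force: 60.8
```

Emit:
play_rows(
  increments=[
    [[0,0,1],[0,0,0],0.7],
    [[0,0,2],[0,0,0],0.7],
    [[0,0,3],[0,0,0],0.7],
    [[0,0,4],[0,0,0],0.7],
    [[0,0,5],[0,0,0],0.7],
    [[0,0,6],[0,0,0],0.7],
    [[0,0,7],[0,0,0],0.7],
    [[0,0,8],[0,0,0],0.7],
    [[0,0,9],[0,0,0],0.7],
    [[0,0,10],[0,0,0],0.7],
    [[0,0,11],[0,0,0],0.7],
    [[0,0,12],[0,0,0],0.7],
    [[0,0,13],[0,0,0],0.7],
    [[0,0,14],[0,0,0],0.7],
    [[0,0,15],[0,0,0],0.7],
  ],
)

```text
time: 16.2
ee_pos: [0.5852, -0.213, 0.2072]
tcp_rot: [-180.0, 0.0, 164.1]
wrist_force: [-0.3, -0.7, 0.5]
opening: 0.0412
grasp_force: 60.8
```

Emit:
play_rows(
  increments=[
    [[0,0,1],[0,0,0],0.7],
    [[0,0,2],[0,0,0],0.7],
    [[0,0,3],[0,0,0],0.7],
    [[0,0,4],[0,0,0],0.7],
    [[0,0,5],[0,0,0],0.7],
    [[0,0,6.2],[0,0,0],0.7],
    [[0,0,7.5],[0,0,0],0.7],
    [[0,0,9],[0,0,0],0.7],
    [[0,0,10.5],[0,0,0],0.7],
    [[0,0,12],[0,0,0],0.7],
    [[0,0,13.5],[0,0,0],0.7],
    [[0,0,15],[0,0,0],0.7],
    [[0,0,16.5],[0,0,0],0.7],
    [[0,0,18],[0,0,0],0.7],
    [[0,0,19],[0,0,0],0.7],
    [[0,0,20],[0,0,0],0.7],
    [[0,0,21],[0,0,0],0.7],
    [[0,0,22],[0,0,0],0.7],
  ],
)

```text
time: 18.0
ee_pos: [0.5853, -0.213, 0.1852]
tcp_rot: [-180.0, 0.0, 164.1]
wrist_force: [0.4, -0.4, 1.7]
opening: 0.0409
grasp_force: 60.8
```

Emit:
play_rows(
  increments=[
    [[0,0,1],[0,0,0],0.7],
    [[0,0,2],[0,0,0],0.7],
    [[0,0,3],[0,0,0],0.7],
    [[0,0,4],[0,0,0],0.7],
    [[0,0,5],[0,0,0],0.7],
    [[0,0,6],[0,0,0],0.7],
    [[0,0,7],[0,0,0],0.7],
    [[0,0,7.5],[0,0,0],0.7],
    [[0,0,8],[0,0,0],0.7],
    [[0,0,8],[0,0,0],0.7],
  ],
)

```text
time: 19.0
ee_pos: [0.5852, -0.213, 0.1773]
tcp_rot: [-180.0, -0.0, 164.1]
wrist_force: [-0.0, 0.3, 1.4]
opening: 0.0409
grasp_force: 60.8
```

Emit:
play_rows(
  increments=[
    [[0,0,0.3],[0,0,0],0.7],
    [[0,0,0.7],[0,0,0],0.7],
    [[0,0,1],[0,0,0],0.7],
    [[0,0,1.3],[0,0,0],0.7],
    [[0,0,1.5],[0,0,0],0.7],
    [[0,0,1.5],[0,0,0],0.7],
  ],
)

```text
time: 19.6
ee_pos: [0.5852, -0.213, 0.1757]
tcp_rot: [180.0, -0.0, 164.1]
wrist_force: [0.2, 0.3, 1.8]
opening: 0.041
grasp_force: 60.8
```

Emit:
play_rows(
  increments=[
    [[0,0,0.3],[0,0,0],0.7],
    [[0,0,0.6],[0,0,0],0.7],
    [[0,0,0.8],[0,0,0],0.7],
    [[0,0,0.8],[0,0,0],0.7],
    [[0,0,0.8],[0,0,0],0.7],
  ],
)

```text
time: 20.1
ee_pos: [0.5853, -0.213, 0.1751]
tcp_rot: [180.0, 0.0, 164.1]
wrist_force: [-0.6, 0.8, 3.4]
opening: 0.041
grasp_force: 60.8
```

Emit:
play_rows(
  increments=[
    [[0,0,0.3],[0,0,0],0.7],
    [[0,0,0.6],[0,0,0],0.7],
    [[0,0,0.6],[0,0,0],0.7],
    [[0,0,0.6],[0,0,0],0.7],
  ],
)

```text
time: 20.5
ee_pos: [0.5852, -0.213, 0.1748]
tcp_rot: [-180.0, 0.0, 164.1]
wrist_force: [-0.8, 0.7, 5.2]
opening: 0.0409
grasp_force: 60.8
```

Emit:
play_rows(
  increments=[
    [[0,0,0.3],[0,0,0],0.7],
    [[0,0,0.6],[0,0,0],0.7],
    [[0,0,0.6],[0,0,0],0.7],
    [[0,0,0.6],[0,0,0],0.7],
  ],
)

```text
time: 20.9
ee_pos: [0.5852, -0.213, 0.1745]
tcp_rot: [-180.0, 0.0, 164.1]
wrist_force: [-1.9, 1.5, 7.9]
opening: 0.0406
grasp_force: 61.0
```

```bash
python3 - <<'E'
from h import *
for n in("wrist","scene"):
    im,W,d=cloud(n); z=W[...,2]; r=np.hypot(W[...,0]-.585,W[...,1]+.212)
    m=(r<.012)&(z>.17)&(z<.21); print(n,m.sum(),np.median(z[m]) if m.any() else 0)
    if n=="scene": save("z.png",cv2.resize(im[100:260,190:330],(525,600)))
print(telemetry.get_obs()["wrist_force"])
E
```

```text
wrist 2831 0.1941711180700953
scene 13 0.19529864004314304
[-1.96089141  1.07038567  7.63699452]
```

View pics/z.png

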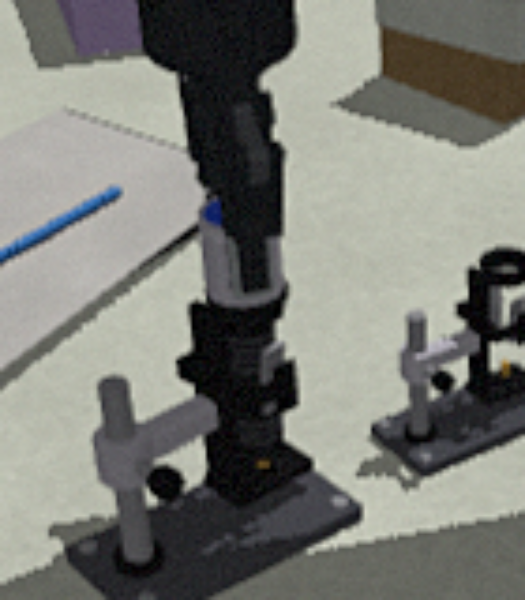

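The scene crop shows the head sitting on the ring near (245,300), and the measured lens height is about 0.195 m. The force is rising right at the expected height. I'll press a hair more, then let go and retreat straight up.

Emit:
play_rows(
  increments=[
    [[0,0,0.3],[0,0,0],0.7],
    [[0,0,0.6],[0,0,0],0.7],
    [[0,0,0.6],[0,0,0],0.7],
    [[0,0,0.6],[0,0,0],0.7],
  ],
  grip_force=60,
)

```text
time: 21.4
ee_pos: [0.5852, -0.213, 0.1743]
tcp_rot: [-180.0, 0.1, 164.1]
wrist_force: [-3.1, 0.9, 10.3]
opening: 0.0408
grasp_force: 61.2
```

Emit:
play_rows(
  increments=[
    [[0,0,-0.3],[0,0,0],0.45],
    [[0,0,-0.3],[0,0,0],0.4],
    [[0,0,-0.3],[0,0,0],0.3],
    [[0,0,-0.3],[0,0,0],0.2],
    [[0,0,-0.3],[0,0,0],0.1],
    [[0,0,-0.3],[0,0,0],0],
    [[0,0,-0.3],[0,0,0],0],
    [[0,0,-0.3],[0,0,0],0],
    [[0,0,-0.3],[0,0,0],0],
    [[0,0,-4],[0,0,0],0],
    [[0,0,-12],[0,0,0],0],
    [[0,0,-25],[0,0,0],0],
    [[0,0,-40],[0,0,0],0],
    [[0,0,-60],[0,0,0],0],
    [[0,0,-80],[0,0,0],0],
    [[0,0,-100],[0,0,0],0],
    [[0,0,-115],[0,0,0],0],
    [[0,0,-120],[0,0,0],0],
    [[0,0,-120],[0,0,0],0],
  ],
)

```text
time: 23.3
ee_pos: [0.5855, -0.2131, 0.2944]
tcp_rot: [-180.0, 0.1, 164.1]
wrist_force: [0.5, 0.7, -0.4]
opening: 0.0859
grasp_force: 0.0
```

```bash
python3 - <<'E'
from h import *
for n in("wrist","scene","top"):
    im,W,d=cloud(n); z=W[...,2]; r=np.hypot(W[...,0]-.585,W[...,1]+.212)
    m=(r<.026)&(z>.18)&(z<.21); q=W[m]; t=m&(r<.016)&(z>.19)
    if t.sum()>20:
        A=np.c_[W[t][:,:2]-[.585,-.212],np.ones(t.sum())]; print(n,t.sum(),"plane",np.linalg.lstsq(A,W[t][:,2],rcond=None)[0],q.min(0),q.max(0))
    if n=="scene": a=cv2.resize(im[100:260,190:330],(350,400))
    if n=="wrist": b=cv2.resize(im,(450,400))
save("f.png",np.hstack([a,b]))
E
```

```text
wrist 1558 plane [-0.0026453   0.00489711  0.19515561] [ 0.56349783 -0.23355258  0.18008986] [ 0.60576366 -0.19229672  0.19733546]
scene 125 plane [-0.08423435 -0.05203664  0.19633969] [ 0.56054802 -0.23259668  0.18029026] [ 0.60231612 -0.18910544  0.19898234]
top 336 plane [0.00368855 0.01122417 0.19549994] [ 0.56378288 -0.23358577  0.18013428] [ 0.60485446 -0.19225913  0.19915869]
```

View pics/f.png

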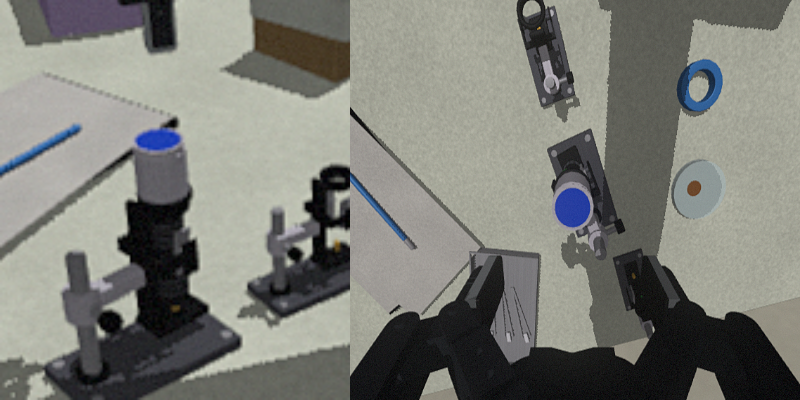

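The torch stands straight with its head on the ring: lens at 0.195 m, tilt under 1°. The gripper is clear and the other objects have not moved.

```bash
python3 -c "
from workcell import workorder
print(workorder.job_done())"
```

```text
the job is handed in; nothing more can be done
None
```

The torch is on charge: it stands straight in the holster with its head fully home on the ring, the gripper is clear, and the dish, tape and jar were not touched; the job was handed in at about 23 s.

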